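# Release the latched key on the site-office switch box

### The job

One of the four identical keys on the desk switch box, which works the lamps over the layout table, has been left latched down. With the tips of the closed fingers tap each key, one after the other from the robot's left to its right, so lightly that none is pressed home or released, lifting off after every tap; then press the latched key fully home and let go, so that all four keys stand up level. Only press: grip and lift nothing, and leave the mug, the tape roll and the stapler where they are.

Things in the scene. Friction and masses are not known exactly. Their poses are not given: they have to be found in the camera images.
- switch_box: Grey plastic switch box screwed to the desk, 124 mm (its x) by 244 mm (its y) by 54 mm high; origin at the centre of its underside on the desk, z up, x pointing away from the robot, y to the robot's left (the box may be turned up to 0.35 rad either way). Its row of four square keys lies on its top along its y axis, at y = +78, +26, -26 and -78 mm (key_1 to key_4, x = 0).
- key_1_top (a point): Centre of the top face of key_1, the first (leftmost) key counted from the robot's left. All four keys are identical white square caps, 34 x 34 mm, 52 mm apart centre to centre; the top stands 68 mm above the desk when the key is up, 64 mm when it is latched down, 59 mm when fully pressed. z up.
- cap_1: The cap of key_1 as a solid; its origin is on the key's vertical axis, 68 mm below its top face (at desk height when the key is up).
- key_1 (a joint): Downward travel of key_1 in m: 0 up, about 0.004 latched down, 0.009 fully pressed (hard stop). Sprung key: 1.2 N starts it down, about 4 N holds it at the stop (0.15 N more per 10 mm/s of speed). An unlatched key gives and springs back up. The latched key stands firm up to about 2.5 N, then goes down too; only when it has been pressed home (beyond about 7.5 mm) does its catch let go, and it comes up to 0 as the finger leaves.
- key_2_top (a point): Centre of the top face of key_2, the second key counted from the robot's left. All four keys are identical white square caps, 34 x 34 mm, 52 mm apart centre to centre; the top stands 68 mm above the desk when the key is up, 64 mm when it is latched down, 59 mm when fully pressed. z up.
- cap_2: The cap of key_2 as a solid; its origin is on the key's vertical axis, 68 mm below its top face (at desk height when the key is up).
- key_2 (a joint): Downward travel of key_2 in m: 0 up, about 0.004 latched down, 0.009 fully pressed (hard stop). Sprung key: 1.2 N starts it down, about 4 N holds it at the stop (0.15 N more per 10 mm/s of speed). An unlatched key gives and springs back up. The latched key stands firm up to about 2.5 N, then goes down too; only when it has been pressed home (beyond about 7.5 mm) does its catch let go, and it comes up to 0 as the finger leaves.
- key_3_top (a point): Centre of the top face of key_3, the third key counted from the robot's left. All four keys are identical white square caps, 34 x 34 mm, 52 mm apart centre to centre; the top stands 68 mm above the desk when the key is up, 64 mm when it is latched down, 59 mm when fully pressed. z up.
- cap_3: The cap of key_3 as a solid; its origin is on the key's vertical axis, 68 mm below its top face (at desk height when the key is up).
- key_3 (a joint): Downward travel of key_3 in m: 0 up, about 0.004 latched down, 0.009 fully pressed (hard stop). Sprung key: 1.2 N starts it down, about 4 N holds it at the stop (0.15 N more per 10 mm/s of speed). An unlatched key gives and springs back up. The latched key stands firm up to about 2.5 N, then goes down too; only when it has been pressed home (beyond about 7.5 mm) does its catch let go, and it comes up to 0 as the finger leaves.
- key_4_top (a point): Centre of the top face of key_4, the fourth (rightmost) key counted from the robot's left. All four keys are identical white square caps, 34 x 34 mm, 52 mm apart centre to centre; the top stands 68 mm above the desk when the key is up, 64 mm when it is latched down, 59 mm when fully pressed. z up.
- cap_4: The cap of key_4 as a solid; its origin is on the key's vertical axis, 68 mm below its top face (at desk height when the key is up).
- key_4 (a joint): Downward travel of key_4 in m: 0 up, about 0.004 latched down, 0.009 fully pressed (hard stop). Sprung key: 1.2 N starts it down, about 4 N holds it at the stop (0.15 N more per 10 mm/s of speed). An unlatched key gives and springs back up. The latched key stands firm up to about 2.5 N, then goes down too; only when it has been pressed home (beyond about 7.5 mm) does its catch let go, and it comes up to 0 as the finger leaves.
- mug: White mug, 80 mm across, 95 mm high, standing beside the box; origin at the centre of its underside. Loose; to be left alone.
- tape_roll: Yellow roll of tape lying flat, 90 mm across, 24 mm high; origin at the centre of its underside. Loose; to be left alone.
- stapler: Blue and black stapler, 130 mm long (its x), 34 mm wide, 45 mm high; origin at the centre of its underside. Loose; to be left alone.

How it is judged (in metres and radians):
On the way, in this order (a step that is already met when the one before it is completed fails the run):
1. the first (leftmost) key is tapped by the fingers (contact force between the fingers and cap_1 above 0.4 N), for 0.02 s.
2. the second key is tapped by the fingers (contact force between the fingers and cap_2 above 0.4 N), for 0.02 s.
3. the third key is tapped by the fingers (contact force between the fingers and cap_3 above 0.4 N), for 0.02 s.
4. the fourth (rightmost) key is tapped by the fingers (contact force between the fingers and cap_4 above 0.4 N), for 0.02 s.
5. after the four taps the fingers are off the keys and one key is still latched down (contact force between the fingers and cap_1 below 0.1 N and contact force between the fingers and cap_2 below 0.1 N and contact force between the fingers and cap_3 below 0.1 N and contact force between the fingers and cap_4 below 0.1 N and value of joint any of key_1, key_2, key_3, key_4 above 0.0025 m), for 0.1 s.
6. a key is pressed home by the fingers (((value of joint key_1 above 0.0065 m and contact force between the fingers and cap_1 above 1 N) or (value of joint key_2 above 0.0065 m and contact force between the fingers and cap_2 above 1 N) or (value of joint key_3 above 0.0065 m and contact force between the fingers and cap_3 above 1 N) or (value of joint key_4 above 0.0065 m and contact force between the fingers and cap_4 above 1 N))), for 0.02 s.
At the end, for the whole second after the job is handed in: all four keys are up, each within 1 mm of its raised position (value of joint each of key_1, key_2, key_3, key_4 below 0.001 m); the robot touches nothing.
It fails at once if a key that was up is pressed nearly home (7 mm) while another is still latched down ((value of joint key_1 above 0.007 m and value of joint key_2 above 0.0025 m) or (value of joint key_1 above 0.007 m and value of joint key_3 above 0.0025 m) or (value of joint key_1 above 0.007 m and value of joint key_4 above 0.0025 m) or (value of joint key_2 above 0.007 m and value of joint key_1 above 0.0025 m) or (value of joint key_2 above 0.007 m and value of joint key_3 above 0.0025 m) or (value of joint key_2 above 0.007 m and value of joint key_4 above 0.0025 m) or (value of joint key_3 above 0.007 m and value of joint key_1 above 0.0025 m) or (value of joint key_3 above 0.007 m and value of joint key_2 above 0.0025 m) or (value of joint key_3 above 0.007 m and value of joint key_4 above 0.0025 m) or (value of joint key_4 above 0.007 m and value of joint key_1 above 0.0025 m) or (value of joint key_4 above 0.007 m and value of joint key_2 above 0.0025 m) or (value of joint key_4 above 0.007 m and value of joint key_3 above 0.0025 m)).
It fails at once if the mug is lifted or shifted more than 20 mm (distance of mug from where it was at the start of the episode above 0.02 m).
It fails at once if the tape roll is lifted or shifted more than 20 mm (distance of tape_roll from where it was at the start of the episode above 0.02 m).
It fails at once if the stapler is lifted or shifted more than 20 mm (distance of stapler from where it was at the start of the episode above 0.02 m).
It also fails if it takes over 51 s, if anything falls off the work surface, if the arm or the gripper's body presses on something with over 40 N, if the wrist force passes 120 N, or if a joint passes its speed limit or range.

### The arm

A 6-joint arm with a two-finger parallel gripper is mounted at the origin on the work surface. World frame = base frame: x ahead of the robot, y to its left, z up, the work surface at z = 0. Lengths are in m, angles in degrees, forces in N, time in s.
With the tool pointing down it reaches from about 0.3 to 0.75 m from the base axis. Payload 8.5 kg.
Tool frame: the origin (TCP) lies at the very end of the fingers, on their centre line; the grasp point (between the pads) lies 19 mm behind it (env.grasp_offset is the distance from the TCP to the grasp point, in m); y points along the fingers, z is the direction in which the jaws open and shut, and the axes are right-handed (so a half turn about y gives the same grasp; the last joint's range is limited). The gripper opens to 85 mm and grips with 20 to 120 N. Pads are 22 mm wide; open, the fingers measure 114 mm over their backs; the gripper's body (76 mm by 85 mm) begins 54 mm behind the grasp point. The pads swing forward as they close: fully open they stand 13 mm farther back than shut.
Start: joints at [-77.939, 21.807, 74.336, -0, 83.858, -12.336], TCP at [0.227, -0.501, 0.231] pointing down, gripper open.
Joint ranges: [-178.18, 178.18], [-50.72, 133.34], [12.68, 142.11], [-81.47, 261.47], [9.98, 163.14], [-165.26, 165.26]. Speed limits (degrees/s): [136.94, 136.94, 180, 180, 180, 180].

### API

Orientations are given as a 3x3 rotation matrix whose columns are the frame's x, y, z axes.
In Python, from rig import env gives the robot as it stands. The module is installed in compiled form; this text tells all that it offers.
- The arm moves only by the shell command python3 -m pendant 'ROWS' [FORCE]. ROWS is JSON, a list of rows, each a list of 3 entries, a list of its own where there are three numbers: the shift along the world's x, y, z as a fraction of full scale, then the turn about the world's z as a fraction of full scale, then the opening, from 0 (shut) to 1 (fully open). A call has 1 to 12 rows; each row shifts and turns the commanded pose from where the row before left it; what a row does not reach is not made up. Full scale, the value 1, is 30 mm for a shift and 5 degrees for a turn. A row lasts 1/12 s, in which the tool goes at most 41.7 mm and 7.16 degrees, less where a joint would pass 70% of its speed; a pose out of reach is approached as far as the arm can. A call with a number of a shift or a turn outside -1 to 1 is refused whole. A call with a gripper value outside its range is refused whole. The fingers move at their own pace and stop on an object; FORCE is the grip in N (left out, the last holds). Time passes only in rows, so rows that do not move let the fingers close. It gives the time, the measured TCP pose, the force and the opening at its end, in the units of the state.
- env.observe(): the state, without advancing time (a new reading comes with each control period).
- env.get_image(name): name is "side" or "top" or "wrist"; returns (picture, depth): 420x560x3 uint8, red, green, blue; 420x560 float32, m along the optical axis (not along the pixel's ray), 0 where there is no reading.
- env.camera_model(name): a dict with "camera_matrix" (3x3 intrinsics, pixels), "dist_coeffs" ([k1, k2, p1, p2, k3] as OpenCV has them; the pictures are not rectified), "R" (3x3) and "t" (3): a world point X has camera coordinates R X + t; the wrist camera has in their place "tool_from_camera" (4x4, takes a point from camera to tool coordinates, whose origin is the TCP and whose axes are the tool frame's). Camera axes: x right, y down, z forward; pixel columns grow to the right and rows downward; lengths in m; the calibration is good to about 2 mm. A picture is of the moment at which its call begins: read the wrist's pose just before it. camera_model takes no time and is no camera call.
- env.close_job(): hands the job in, once; it reports no verdict.
The state is a dict: "time_s": time; "q": joint angles; "qvel": joint speeds; "joint_efforts": joint torques, N m; "position": TCP position; "tool_rot": TCP orientation; "ft_force": force on the tool from outside, world axes, zero at the start; "wrist_torque": the same for the moment, N m; "grip_width": finger opening in m.
Only numpy, scipy, OpenCV 4.12 (cv2) and the standard library are available. Lean on these libraries where they do the work, as an engineer would, in place of code of your own. Each camera call takes 0.05 s, during which the arm holds its last target.

## Working session

There is one attempt and no reset: what is moved stays moved. The work goes in short steps, Python scripts to look and compute and a shell command to move; the robot and the scene stay as the last step left them, time stands still between calls to the robot, and variables do not carry over. Pictures are saved under pics/ and viewed, and the job is handed in when it is done.

```bash
mkdir -p pics; python3 - <<'E'
from rig import env
import cv2,numpy as np
s=env.observe();print(s)
for n in ("top","side"):
    im,d=env.get_image(n);cv2.imwrite(f"pics/{n}0.png",im[:,:,::-1]);np.savez(f"{n}0.npz",im=im,d=d)
    print(n,env.camera_model(n))
print(env.camera_model("wrist"))
E
```

```text
{'time_s': 0.0, 'q': array([-7.79397257e+01,  2.18422345e+01,  7.43842148e+01, -1.27260078e-03,
        8.38587079e+01, -1.23361515e+01]), 'qvel': array([-0.01094212,  0.0858168 ,  0.02666688, -0.09333646, -0.00539981,
       -0.0512687 ]), 'joint_efforts': array([-3.51717372e-04, -4.48464131e+01, -2.31276888e+01, -3.05613794e-04,
        4.80139162e-03,  9.01558337e-06]), 'position': array([ 0.22710334, -0.50060398,  0.23070329]), 'tool_rot': array([[-9.10708489e-01, -3.32138508e-04,  4.13049557e-01],
       [-4.13049585e-01,  1.44885241e-03, -9.10707385e-01],
       [-2.95966856e-04, -9.99998895e-01, -1.45667186e-03]]), 'ft_force': array([-0.81057544,  0.0430786 ,  0.27549809]), 'wrist_torque': array([0.06129261, 0.01084191, 0.02984315]), 'grip_width': 0.0855697268882468}
top {'camera_matrix': array([[506.40117635,   0.        , 285.36657834],
       [  0.        , 506.40117635, 211.94545298],
       [  0.        ,   0.        ,   1.        ]]), 'dist_coeffs': array([-0.07670868,  0.        ,  0.        ,  0.        ,  0.        ]), 'R': array([[-1.59295687e-02, -9.99873028e-01,  4
[... 579 characters left out ...]
.67406258, -0.7342123 ]]), 't': array([0.63115765, 0.07210241, 0.81320224])}
{'camera_matrix': array([[297.18965212,   0.        , 277.45646404],
       [  0.        , 297.18965212, 211.72101612],
       [  0.        ,   0.        ,   1.        ]]), 'dist_coeffs': array([-0.05855738,  0.        ,  0.        ,  0.        ,  0.        ]), 'tool_from_camera': array([[-2.52575518e-05,  9.47579815e-01,  3.19519161e-01,
        -8.17581318e-02],
       [ 1.38131368e-03, -3.19518823e-01,  9.47578922e-01,
        -1.43686463e-01],
       [ 9.99999046e-01,  4.65289712e-04, -1.30083470e-03,
        -5.32300656e-04],
       [ 0.00000000e+00,  0.00000000e+00,  0.00000000e+00,
         1.00000000e+00]])}
```

View pics/top0.png

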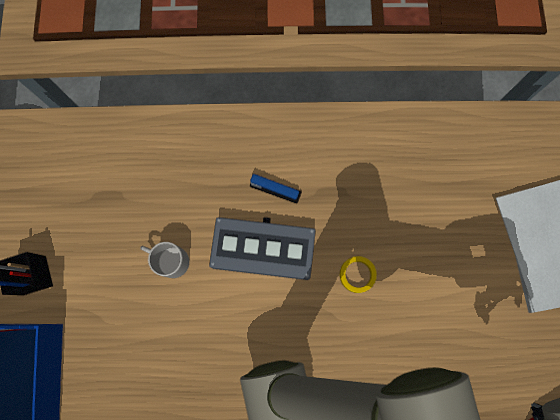

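View pics/side0.png

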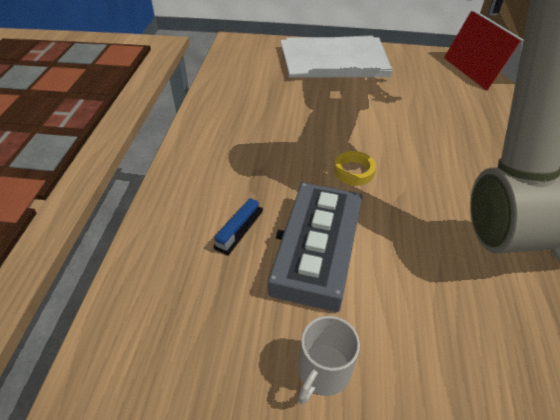

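The top view shows the four white keys at about (231,243), (252,246), (273,249) and (295,251). The mug is to their left at (168,258), the tape at (358,274) and the stapler at (275,186). The side view has the keys at (310,266) to (328,200). Next I'll measure them.

```bash
cat > h.py <<'E'
import cv2,numpy as np
from rig import env
def ray(n,uv,cm=None):
    c=cm or env.camera_model(n);p=cv2.undistortPoints(np.array([[uv]],float),c['camera_matrix'],c['dist_coeffs'])[0,0]
    R,t=np.array(c['R']),np.array(c['t']);return -R.T@t,R.T@np.array([p[0],p[1],1.])
def plane(n,uv,z,cm=None):
    o,d=ray(n,uv,cm);return o+d*(z-o[2])/d[2]
def keys(n,im,box,lo=150):
    x0,y0,x1,y1=box;g=im[y0:y1,x0:x1].astype(int)
    m=((g.min(2)>lo)).astype(np.uint8)
    k,l,st,c=cv2.connectedComponentsWithStats(m)
    return [(c[i]+[x0,y0],st[i]) for i in range(1,k) if st[i][4]>40]
E
python3 - <<'E'
from h import *
P={}
for n,b in (("top",(212,225,312,270)),("side",(285,188,350,280))):
    z=np.load(n+"0.npz");ks=keys(n,z['im'],b);P[n]=[]
    ks=sorted(ks,key=lambda k:k[0][0] if n=="top" else -k[0][1])
    for c,s in ks:
        u,v=c.round().astype(int);dd=np.median(z['d'][v-2:v+3,u-2:u+3])
        o,d=ray(n,c);X=o+d*dd
        P[n].append(c);print(n,c.round(1),s[2:],plane(n,c,.068).round(4),"depth",X.round(4))
for a,b in zip(P['top'],P['side']):
    o1,d1=ray("top",a);o2,d2=ray("side",b)
    s=np.linalg.lstsq(np.c_[d1,-d2],o2-o1,rcond=None)[0]
    print("tri",((o1+d1*s[0]+o2+d2*s[1])/2).round(4),np.linalg.norm(o1+d1*s[0]-o2-d2*s[1]).round(4))
E
```

```text
top [229.3 243. ] [ 15  15 179] [0.5656 0.1576 0.068 ] depth [0.5658 0.1577 0.0671]
top [251.1 245.6] [ 15  15 179] [0.5586 0.106  0.068 ] depth [0.5589 0.1062 0.0659]
top [272.8 248.3] [ 15  15 180] [0.5516 0.0547 0.068 ] depth [0.5517 0.0547 0.0671]
top [294.6 250.8] [ 14  15 177] [0.5447 0.0032 0.068 ] depth [0.5452 0.0031 0.0628]
side [310.5 263.5] [ 22  20 318] [0.5658 0.161  0.068 ] depth [0.5658 0.1614 0.0686]
side [316.9 239.6] [ 21  18 274] [0.559  0.1097 0.068 ] depth [0.5589 0.1092 0.0674]
side [322.7 217.7] [ 20  16 240] [0.5521 0.0582 0.068 ] depth [0.5521 0.0573 0.0669]
side [327.8 199.2] [ 19  15 208] [0.5452 0.0108 0.068 ] depth [0.5451 0.0071 0.0642]
tri [0.566  0.1581 0.064 ] 0.0003
tri [0.559  0.1063 0.0639] 0.0002
tri [0.552  0.0548 0.0641] 0.0
tri [0.5452 0.0031 0.0602] 0.0005
```

Depth and triangulation both put key_4, the rightmost, about 4 mm below the others, so it is the latched one. The row runs from (0.566,0.158) to (0.545,0.003). That is 52 mm spacing and a turn of about -7.7°, which matches the given sizes. I'll close the gripper and travel to above key_1, turning -32° to line up with the row.

```bash
python3 -m pendant '[[[0.47,0.92,0],-1,0],[[0.47,0.92,0],-1,0],[[0.47,0.92,0],-1,0],[[0.47,0.92,0],-1,0],[[0.47,0.92,0],-1,0],[[0.47,0.92,0],-1,0],[[0.47,0.92,0],-0.4,0],[[0.47,0.92,0],0,0],[[0.47,0.92,0],0,0],[[0.47,0.92,0],0,0],[[0.47,0.92,0],0,0],[[0.47,0.92,0],0,0]]'
python3 -m pendant '[[[0.47,0.92,0],0,0],[[0.47,0.92,0],0,0],[[0.47,0.92,0],0,0],[[0.47,0.92,0],0,0],[[0.47,0.92,0],0,0],[[0.47,0.92,0],0,0],[[0.47,0.92,0],0,0],[[0.47,0.92,0],0,0],[[0.47,0.92,0],0,0],[[0.47,0.92,0],0,0],[[0,0,0],0,0],[[0,0,0],0,0]]'
```

```text
time_s: 1.1
position: [0.3967, -0.1681, 0.2312]
tool_rot: [[-0.991, -0.0, -0.133], [0.133, 0.0, -0.991], [0.0, -1.0, -0.0]]
ft_force: [0.8, 0.2, 0.3]
grip_width: 0.0
time_s: 2.1
position: [0.5374, 0.1074, 0.2306]
tool_rot: [[-0.992, -0.001, -0.13], [0.13, -0.0, -0.992], [0.001, -1.0, 0.0]]
ft_force: [0.0, -0.6, 0.3]
grip_width: -0.0
```

```bash
python3 -m pendant '[[[0.19,0.34,-0.7],0,0],[[0.19,0.34,-0.7],0,0],[[0.19,0.34,-0.7],0,0],[[0.19,0.34,-0.7],0,0],[[0.19,0.34,-0.7],0,0],[[0,0,0],0,0],[[0,0,0],0,0],[[0,0,0],0,0]]'
python3 - <<'E'
from h import *
s=env.observe();print(s['position'],s['ft_force'])
for n in ("top","side","wrist"):
    im,d=env.get_image(n);cv2.imwrite(f"pics/{n}1.png",im[:,:,::-1]);np.savez(f"{n}1.npz",im=im,d=d,p=s['position'],R=s['tool_rot'])
E
```

```text
time_s: 2.77
position: [0.5661, 0.1564, 0.1275]
tool_rot: [[-0.991, 0.001, -0.133], [0.133, -0.0, -0.991], [-0.001, -1.0, 0.0]]
ft_force: [-0.2, -0.2, 1.1]
grip_width: -0.0002
[0.56607735 0.15636407 0.12753151] [-0.23578495 -0.15839911  1.05116493]
```

View pics/wrist1.png

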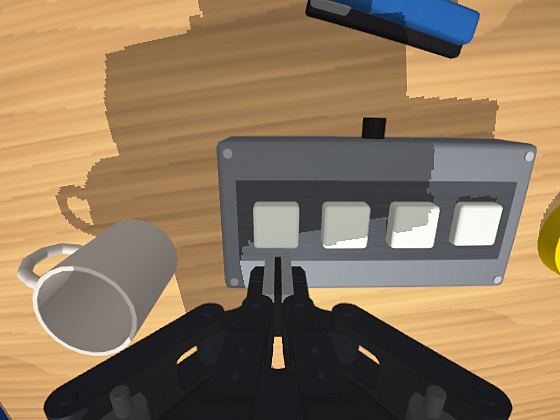

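View pics/side1.png

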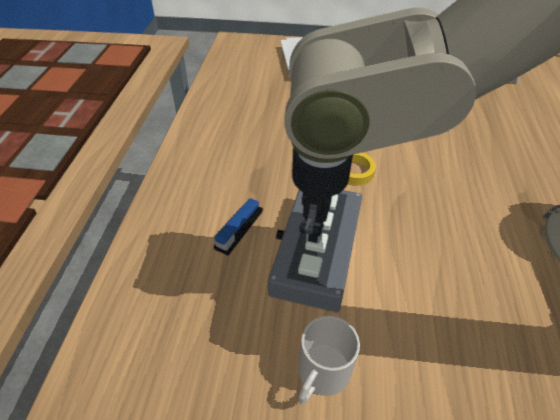

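The wrist view shows the keys at (276,225), (345,225), (413,225) and (477,223), with the closed fingertips lined up in front of key_1. I'll check positions with the wrist camera.

```bash
python3 - <<'E'
from h import *
z=np.load("wrist1.npz");c=env.camera_model("wrist");T=np.array(c['tool_from_camera'])
for u,v in((276,222),(345,222),(413,222),(476,221)):
    P=[]
    for du in(-10,0,10):
        for dv in(-8,0,8):
            dd=z['d'][v+dv,u+du];p=cv2.undistortPoints(np.array([[[u+du,v+dv]]],float),c['camera_matrix'],c['dist_coeffs'])[0,0]
            P.append(z['R']@(T[:3,:3]@(np.array([p[0],p[1],1])*dd)+T[:3,3])+z['p'])
    print(np.mean(P,0).round(4),np.std(P,0)[2].round(4))
E
```

```text
[0.5714 0.1571 0.0686] 0.0009
[0.5647 0.1072 0.0686] 0.0005
[0.5579 0.057  0.0685] 0.0004
[0.5502 0.006  0.0643] 0.0005
```

Key_4 at z = 0.0643, against 0.0685 for the rest, confirms it is the latched one. Now I'll tap key_1, starting with the approach.

```bash
python3 -m pendant '[[[0.01,0.06,-0.6],0,0],[[0,0,-0.6],0,0],[[0,0,-0.5],0,0],[[0,0,0],0,0],[[0,0,0],0,0],[[0,0,0],0,0]]'
```

```text
time_s: 3.42
position: [0.5668, 0.159, 0.0767]
tool_rot: [[-0.991, 0.002, -0.133], [0.133, 0.0, -0.991], [-0.002, -1.0, -0.0]]
ft_force: [-0.4, -0.2, 0.2]
grip_width: -0.0003
```

```bash
python3 -m pendant '[[[0,0,-0.2],0,0],[[0,0,-0.1],0,0],[[0,0,-0.07],0,0],[[0,0,0],0,0],[[0,0,0],0,0],[[0,0,0],0,0]]'; python3 -c "
from rig import env;s=env.observe();print(s['position'],s['ft_force'],s['joint_efforts'])"
```

```text
time_s: 3.92
position: [0.5665, 0.1591, 0.0646]
tool_rot: [[-0.991, 0.001, -0.132], [0.132, -0.0, -0.991], [-0.001, -1.0, -0.0]]
ft_force: [0.8, -0.8, 1.7]
grip_width: -0.0002
[0.56652932 0.15909953 0.06458707] [ 0.77204332 -0.76533521  1.65395609] [ 3.39792660e-01 -5.04856110e+01 -1.70964611e+01  7.30803958e-02
  3.68786557e-01 -6.89944573e-04]
```

```bash
python3 - <<'E'
from h import *
im,d=env.get_image("wrist");cv2.imwrite("pics/wrist2.png",im[:,:,::-1])
f=[]
for i in range(6):
    env.get_image("wrist");s=env.observe();f.append(s['ft_force'][2])
print(np.round(f,2),np.mean(f),s['position'])
E
```

```text
[1.52 2.25 2.51 2.52 1.5  2.25] 2.091763400236666 [0.56628296 0.15915374 0.06432842]
```

View pics/wrist2.png

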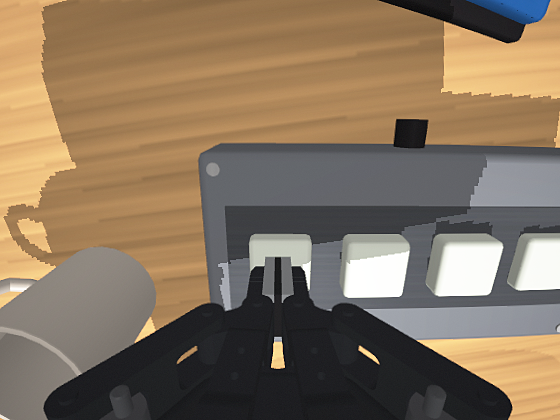

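The fingers are on key_1 at about (280,255) in the picture. The force averages 2.1 N at about 3.5 mm of travel, well short of home. I'll lift and go on to key_2.

```bash
python3 -m pendant '[[[0,0,0.2],0,0],[[0,0,0.3],0,0],[[-0.08,-0.6,0],0,0],[[-0.08,-0.6,0],0,0],[[-0.07,-0.55,0],0,0],[[0,0,0],0,0],[[0,0,0],0,0],[[0,0,0],0,0]]'
```

```text
time_s: 4.93
position: [0.5593, 0.1072, 0.0796]
tool_rot: [[-0.991, 0.0, -0.132], [0.132, 0.0, -0.991], [-0.0, -1.0, -0.0]]
ft_force: [-0.5, -0.3, -1.3]
grip_width: 0.0002
```

```bash
python3 -m pendant '[[[0,0,-0.3],0,0],[[0,0,-0.1],0,0],[[0,0,-0.08],0,0],[[0,0,0],0,0],[[0,0,0],0,0],[[0,0,0],0,0]]';python3 - <<'E'
from h import *
f=[]
for i in range(6):
    env.get_image("wrist");s=env.observe();f.append(s['ft_force'][2])
print(np.round(f,2),np.mean(f),s['position'])
E
```

```text
time_s: 5.43
position: [0.5592, 0.1069, 0.0649]
tool_rot: [[-0.991, -0.0, -0.132], [0.132, 0.0, -0.991], [0.0, -1.0, -0.0]]
ft_force: [0.6, 0.7, 2.5]
grip_width: -0.0002
[1.13 1.64 1.76 1.88 2.06 2.11] 1.7610007940377959 [0.55926616 0.10664941 0.06490966]
```

Key_2 is tapped at about 1.8 N. On to key_3, another (-0.23, -1.72).

```bash
python3 -m pendant '[[[0,0,0.2],0,0],[[0,0,0.28],0,0],[[-0.08,-0.6,0],0,0],[[-0.08,-0.6,0],0,0],[[-0.07,-0.52,0],0,0],[[0,0,0],0,0],[[0,0,0],0,0],[[0,0,0],0,0]]'
```

```text
time_s: 6.4
position: [0.5525, 0.0554, 0.0796]
tool_rot: [[-0.991, 0.0, -0.132], [0.132, 0.0, -0.991], [-0.0, -1.0, -0.0]]
ft_force: [0.3, -0.1, 0.2]
grip_width: -0.0001
```

```bash
python3 -m pendant '[[[0,0,-0.3],0,0],[[0,0,-0.1],0,0],[[0,0,-0.08],0,0],[[0,0,0],0,0],[[0,0,0],0,0],[[0,0,0],0,0]]';python3 - <<'E'
from h import *
f=[]
for i in range(6):
    env.get_image("wrist");s=env.observe();f.append(s['ft_force'][2])
print(np.round(f,2),np.mean(f),s['position'])
E
```

```text
time_s: 6.9
position: [0.5523, 0.0553, 0.0649]
tool_rot: [[-0.991, -0.0, -0.132], [0.132, 0.0, -0.991], [0.0, -1.0, -0.0]]
ft_force: [0.0, 2.1, 1.5]
grip_width: 0.0002
[1.15 1.94 1.52 1.76 1.41 2.6 ] 1.7287275063727598 [0.5523603  0.0550375  0.06489988]
```

Key_3 is tapped too. Key_4 is latched with its top at 64 mm, so I'll approach it more slowly.

```bash
python3 -m pendant '[[[0,0,0.2],0,0],[[0,0,0.28],0,0],[[-0.08,-0.6,0],0,0],[[-0.08,-0.6,0],0,0],[[-0.07,-0.52,0],0,0],[[0,0,0],0,0],[[0,0,0],0,0],[[0,0,0],0,0]]'
```

```text
time_s: 7.87
position: [0.5456, 0.0038, 0.0796]
tool_rot: [[-0.991, 0.0, -0.132], [0.132, 0.0, -0.991], [-0.0, -1.0, -0.0]]
ft_force: [0.0, -0.6, -0.6]
grip_width: 0.0005
```

```bash
python3 -m pendant '[[[0,0,-0.3],0,0],[[0,0,-0.1],0,0],[[0,0,-0.07],0,0],[[0,0,-0.02],0,0],[[0,0,-0.02],0,0],[[0,0,0],0,0],[[0,0,0],0,0],[[0,0,0],0,0]]';python3 - <<'E'
from h import *
f=[]
for i in range(6):
    env.get_image("wrist");s=env.observe();f.append(s['ft_force'][2])
print(np.round(f,2),np.mean(f),s['position'])
E
```

```text
time_s: 8.53
position: [0.5455, 0.0035, 0.0641]
tool_rot: [[-0.991, 0.0, -0.132], [0.132, -0.0, -0.991], [-0.0, -1.0, -0.0]]
ft_force: [-0.5, 0.4, 1.6]
grip_width: -0.0
[2.09 2.04 1.73 2.52 2.17 1.85] 2.066756427813235 [0.54555292 0.00344626 0.06399898]
```

Contact is at 64.0 mm with about 2 N, and the key stands firm. I'll lift off, wait, and confirm it is still latched.

```bash
python3 -m pendant '[[[0,0,0.25],0,0],[[0,0,0.3],0,0],[[0,0,0.7],0,0],[[0,0,0.7],0,0],[[0,0,0],0,0],[[0,0,0],0,0],[[0,0,0],0,0]]'; python3 - <<'E'
from h import *
s=env.observe();im,d=env.get_image("wrist");cv2.imwrite("pics/wrist3.png",im[:,:,::-1]);np.savez("wrist3.npz",im=im,d=d,p=s['position'],R=s['tool_rot'])
print(s['position'],s['ft_force'])
E
cat > kz.py <<'E'
from h import *
import sys
z=np.load(sys.argv[1]);c=env.camera_model("wrist");T=np.array(c['tool_from_camera'])
vv,uu=np.mgrid[0:420:1,0:560:1]
p=cv2.undistortPoints(np.stack([uu.ravel(),vv.ravel()],1)[:,None].astype(float),c['camera_matrix'],c['dist_coeffs'])[:,0]
X=(T[:3,:3]@(np.c_[p,np.ones(len(p))]*z['d'].reshape(-1,1)).T).T+T[:3,3];X=X@z['R'].T+z['p']
w=z['im'].reshape(-1,3).min(1)>130
for i,(x,y) in enumerate(((.566,.1583),(.559,.1065),(.552,.055),(.545,.0035))):
    m=(abs(X[:,0]-x)<.016)&(abs(X[:,1]-y)<.016)&w&(X[:,2]>.057)&(X[:,2]<.075)
    print(i+1,m.sum(),np.median(X[m,2]).round(4) if m.sum() else None)
E
python3 kz.py wrist3.npz
```

```text
time_s: 9.42
position: [0.5452, 0.0034, 0.1224]
tool_rot: [[-0.991, -0.0, -0.132], [0.132, -0.0, -0.991], [0.0, -1.0, 0.0]]
ft_force: [0.9, -0.9, -0.6]
grip_width: -0.0003
[0.54524982 0.00338058 0.12235019] [ 0.94850347 -0.88747359 -0.62712361]
1 1507 0.0693
2 1673 0.0692
3 1725 0.0691
4 1678 0.065
```

View pics/wrist3.png

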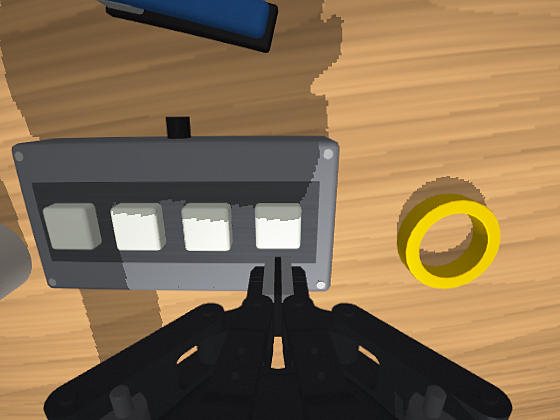

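Key_4 at (278,226) is still about 4 mm lower than the others after the taps. Now I'll press it home.

```bash
python3 -m pendant '[[[0.01,0,-0.7],0,0],[[0,0,-0.7],0,0],[[0,0,-0.4],0,0],[[0,0,-0.07],0,0],[[0,0,-0.07],0,0],[[0,0,-0.07],0,0],[[0,0,-0.07],0,0],[[0,0,-0.04],0,0],[[0,0,0],0,0],[[0,0,0],0,0],[[0,0,0],0,0]]'
```

```text
time_s: 10.38
position: [0.5458, 0.0034, 0.0591]
tool_rot: [[-0.991, 0.0, -0.132], [0.132, -0.0, -0.991], [-0.0, -1.0, 0.0]]
ft_force: [-3.7, -0.0, 4.7]
grip_width: -0.0002
```

The key is pressed to 59.1 mm, at its stop, with about 5 N. I'll lift away and check.

```bash
python3 -m pendant '[[[0,0,0.2],0,0],[[0,0,0.3],0,0],[[0,0,0.7],0,0],[[0,0,0.7],0,0],[[0,0,0.3],0,0],[[0,0,0],0,0],[[0,0,0],0,0],[[0,0,0],0,0]]'; python3 - <<'E'
from h import *
s=env.observe();im,d=env.get_image("wrist");cv2.imwrite("pics/wrist4.png",im[:,:,::-1]);np.savez("wrist4.npz",im=im,d=d,p=s['position'],R=s['tool_rot'])
print(s['position'],s['ft_force'])
E
python3 kz.py wrist4.npz
```

```text
time_s: 11.05
position: [0.5453, 0.0035, 0.1238]
tool_rot: [[-0.991, -0.002, -0.132], [0.132, 0.0, -0.991], [0.002, -1.0, -0.0]]
ft_force: [0.3, -0.1, 0.2]
grip_width: 0.0001
[0.54533281 0.00350065 0.12384214] [ 0.25392608 -0.11738047  0.22823894]
1 1490 0.0693
2 1665 0.0692
3 1704 0.069
4 1719 0.0689
```

View pics/wrist4.png

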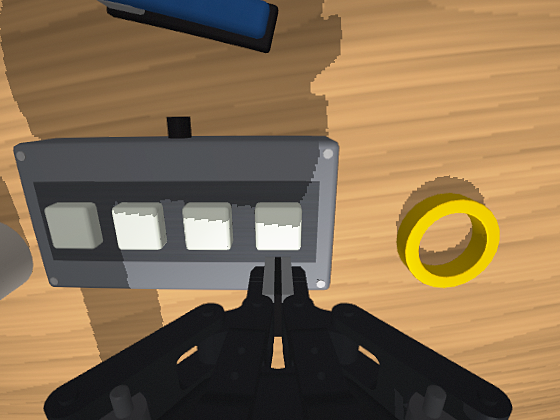

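All four keys are now level, with tops at 68.9–69.3 mm. Key_4 at (278,226) has come up, and the tape roll at (448,240) hasn't moved. I'll hand the job in.

```bash
python3 -c "
from rig import env
env.close_job();print(env.observe()['time_s'])"
```

```text
the job is handed in; nothing more can be done
the job is handed in; nothing more can be done
```

The latched key was key_4, the rightmost. I tapped all four keys from left to right with the closed fingertips, lifting off after each, then pressed key_4 home and let go. I handed the job in at about 11 s of the 51 s allowed.

- **Taps:** the force averaged 2.1, 1.8, 1.7 and 2.1 N on keys 1 to 4. Keys 1 to 3 went down about 3 to 3.5 mm. Key_4 stood firm at 64 mm, and a picture after the taps showed it still about 4 mm lower than the others.
- **Press:** key_4 went down to 59.1 mm, at its stop, with about 5 N.
- **Last check:** the wrist camera's depth put all four tops at 68.9–69.3 mm, level within 0.4 mm. They read about 1 mm above the stated 68 mm, which is within the camera calibration. The fingers were clear at 124 mm height, with force near zero.
- **Other objects:** nothing touched the mug, the tape roll or the stapler. The wrist pictures before and after the press show the same scene, but I did not measure the three positions again at the end.

No check failed. The first triangulated heights read about 4 mm too low on all four keys. I put this down to key side faces counted in the side-view mask; the step down to key_4 still agreed with the depth.

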